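Put the hole saws back on their storage board in order of size

TASK

The drilling is done and the five hole saws are strewn about the bench. Put them back on their storage board in a row from smallest to largest, each teeth down over the boss that fits it, so that all five stand flat on the board.

Things in the scene. Friction and masses are not known exactly. Their poses are not given: they have to be found in the camera images.
- saw_1_mid (a point): the smallest of five loose steel hole saws: an upside-down dark steel cup standing on its open, toothed mouth, 20 mm outside diameter, 15 mm inside, 40 mm high, closed flat top. The point is its centre, on its axis, 20 mm above its mouth; z is up along the axis; it is round, so it may be gripped across its outside at any yaw.
- saw_2_mid (a point): the second smallest of five loose steel hole saws: an upside-down dark steel cup standing on its open, toothed mouth, 32 mm outside diameter, 27 mm inside, 40 mm high, closed flat top. The point is its centre, on its axis, 20 mm above its mouth; z is up along the axis; it is round, so it may be gripped across its outside at any yaw.
- saw_3_mid (a point): the middle-sized of five loose steel hole saws: an upside-down dark steel cup standing on its open, toothed mouth, 43 mm outside diameter, 38 mm inside, 40 mm high, closed flat top. The point is its centre, on its axis, 20 mm above its mouth; z is up along the axis; it is round, so it may be gripped across its outside at any yaw.
- saw_4_mid (a point): the second largest of five loose steel hole saws: an upside-down dark steel cup standing on its open, toothed mouth, 54 mm outside diameter, 49 mm inside, 40 mm high, closed flat top. The point is its centre, on its axis, 20 mm above its mouth; z is up along the axis; it is round, so it may be gripped across its outside at any yaw.
- saw_5_mid (a point): the largest of five loose steel hole saws: an upside-down dark steel cup standing on its open, toothed mouth, 65 mm outside diameter, 60 mm inside, 40 mm high, closed flat top. The point is its centre, on its axis, 20 mm above its mouth; z is up along the axis; it is round, so it may be gripped across its outside at any yaw.
- boss_1 (a point): foot of the smallest of the storage board's five turned wooden bosses: 6 mm in diameter, 22 mm high, top edge tapered, inside an inlaid ring of 23 mm. The point is on the boss's axis, at the board's upper face, 15 mm above the bench; z up, y along the row towards the largest. Board: fixed beech slab, 88 x 308 mm.
- boss_2 (a point): foot of the second smallest of the storage board's five turned wooden bosses: 18 mm in diameter, 22 mm high, top edge tapered, inside an inlaid ring of 35 mm. The point is on the boss's axis, at the board's upper face, 15 mm above the bench; z up, y along the row towards the largest.
- boss_3 (a point): foot of the middle-sized of the storage board's five turned wooden bosses: 29 mm in diameter, 22 mm high, top edge tapered, inside an inlaid ring of 46 mm. The point is on the boss's axis, at the board's upper face, 15 mm above the bench; z up, y along the row towards the largest.
- boss_4 (a point): foot of the second largest of the storage board's five turned wooden bosses: 40 mm in diameter, 22 mm high, top edge tapered, inside an inlaid ring of 57 mm. The point is on the boss's axis, at the board's upper face, 15 mm above the bench; z up, y along the row towards the largest.
- boss_5 (a point): foot of the largest of the storage board's five turned wooden bosses: 51 mm in diameter, 22 mm high, top edge tapered, inside an inlaid ring of 68 mm. The point is on the boss's axis, at the board's upper face, 15 mm above the bench; z up, y along the row towards the largest. Seated saws stand 16 mm apart: let the fingers close across the row.
Not all that is in view belongs to the job. What is shaped like the part that bears saw_4_mid but blue, green or red is not meant.

How it is judged:
By the outcome, as a careful person would: the job done as asked, in the order asked, and still so for the second after the job is handed in, with the robot touching nothing.
It also fails if it takes over 118 s, if anything falls off the work surface, if the arm or the gripper's body presses on something with over 40 N, if the wrist force passes 120 N, or if a joint passes its speed limit or range.

ROBOT

A 7-joint arm with a two-finger parallel gripper is mounted at the origin on the work surface; the furniture and walls round the work are solid. World frame = base frame: x ahead of the robot, y to its left, z up, the work surface at z = 0. Lengths are in mm, angles in rad, forces in N, time in s.
With the tool pointing down it reaches from about 400 to 875 mm from the base axis. Payload 4.4 kg.
Tool frame: the origin (TCP) lies at the very end of the fingers, on their centre line; the grasp point (between the pads) lies 19 mm behind it; z points along the fingers, y is the line along which they close (so a half turn about z gives the same grasp; the last joint's range is limited). The gripper opens to 85 mm and grips with 20 to 120 N. Pads are 22 mm wide; open, the fingers measure 114 mm over their backs; the gripper's body (76 mm by 85 mm) begins 54 mm behind the grasp point. The pads swing forward as they close: fully open they stand 13 mm farther back than shut.
Start: joints at [1.223, 0.628, 0.038, 1.517, -0.027, 0.996, -0.02], TCP at [180.784, -624.368, 194.013] pointing down, gripper open.
Joint ranges: [-3.06, 3.06], [-0.37, 2.12], [-1.25, 1.32], [0.18, 2.47], [-1.1, 4.24], [0.23, 1.98], [-2.94, 2.94]. Speed limits (rad/s): [2.57, 2.57, 3.14, 3.14, 3.14, 3.14, 3.14].

INTERFACE

Orientations are given as a unit quaternion [w, x, y, z].
In Python, from bench import env gives the robot as it stands.
- The arm moves only by the tool arm_command, never from a script. Its argument "deltas" is a list of rows, each a list of 6 numbers: the shift along the tool's x, y, z in cm, then the turn, a rotation vector about the tool's x, y, z in degrees. A call has 1 to 12 rows; each row shifts and turns the commanded pose from where the row before left it, along the tool's axes as they then stand; what a row does not reach is not made up. A row lasts 1/10 s, in which the tool goes at most 50 mm and 8.59 degrees, less where a joint would pass 70% of its speed; a pose out of reach is approached as far as the arm can. A call with a gripper value outside its range is refused whole. "grip" is the finger opening in cm, from 0 to 8.54, set as the call begins (left out, the last holds). The fingers move at their own pace and stop on an object; "grip_force" is the grip in N (left out, the last holds). Time passes only in rows, so rows that do not move let the fingers close. It gives the time, the measured TCP pose, the force, the opening and the grip force at its end, in the units of the state.
- env.get_obs(): the state, without advancing time (a new reading comes with each control period).
- env.capture(name): name is "scene" or "top"; returns the picture (400x640x3 uint8, red, green, blue); there is no depth.
- env.camera_info(name): a dict with "mtx" (3x3 intrinsics, pixels), "origin" and "attitude" of the camera in the world. Camera axes: x right, y up, looking along -z (the intrinsics and any distortion apply to the point x, -y, -z); pixel columns grow to the right and rows downward; lengths in mm; the calibration is good to about 2 mm. A picture is of the moment at which its call begins. camera_info takes no time and is no camera call.
- env.sign_off(): hands the job in; it is judged then, once.
The state is a dict: "time": time; "joints": joint angles; "qd": joint speeds; "joint_torque": joint torques, N m; "position": TCP position; "tool_rot": TCP orientation; "force": force on the tool from outside, world axes, zero at the start; "ft_torque": the same for the moment, N m; "grip_width": opening from 0.0 (shut) to 1.0 (fully open); "finger_force": force on a finger pad.
Only numpy, scipy, OpenCV 4.12 (cv2) and the standard library are available. Lean on these libraries where they do the work, as an engineer would, in place of code of your own. Each camera call takes 0.05 s, during which the arm holds its last target. There are 200 camera calls.

## Working session

There is one attempt and no reset: what is moved stays moved. The work goes in short steps, Python scripts to look and compute and a tool call to move; the robot and the scene stay as the last step left them, time stands still between calls to the robot, and variables do not carry over. Pictures are saved under pics/ and viewed, at most 14 in all, crops included, and the job is handed in when it is done.

Besides the shell and the picture viewer there is one more tool, called after "Emit:" as name(argument=value, ...) on one line, values as JSON. arm_command: Moves the arm, as the interface text tells. Its arguments: {"type":"object","properties":{"deltas":{"type":"array","items":{"type":"array","items":{"type":"number"}}},"grip":{"type":"number"},"grip_force":{"type":"number"}},"required":["deltas"]}

```bash
mkdir -p pics; ls; python3 - <<'E'
from bench import env
import cv2
for n in("scene","top"):
    im=env.capture(n); cv2.imwrite(f"pics/{n}0.png",im[:,:,::-1]); print(n,env.camera_info(n))
o=env.get_obs(); print(o)
E
```

```text
pics
scene {'mtx': array([[424.41055317,   0.        , 318.35779994],
       [  0.        , 424.41055317, 201.34615063],
       [  0.        ,   0.        ,   1.        ]]), 'origin': array([ 37.13947903, 534.25101022, 951.94384143]), 'attitude': array([-0.30170527, -0.12004652,  0.32767254,  0.88723924])}
top {'mtx': array([[437.05808657,   0.        , 314.06365646],
       [  0.        , 437.05808657, 197.77613335],
       [  0.        ,   0.        ,   1.        ]]), 'origin': array([ 305.78610966,  -83.34986537, 1485.39280546]), 'attitude': array([ 0.71267876,  0.05058721, -0.04003844, -0.69851761])}
{'time': 0.1, 'joints': array([ 1.22318172,  0.62925625,  0.03846847,  1.51827698, -0.02701387,
        0.99631628, -0.02001967]), 'qd': array([-5.19109658e-05, -2.52831841e-03,  1.11560513e-05, -9.39852046e-04,
        4.60009720e-04,  4.31512411e-04, -3.37080102e-04]), 'joint_torque': array([ 2.33578823e-03, -5.64527357e+01,  1.22996651e+00, -1.93972206e+01,
        1.11840642e-02,  5.39420827e-03, -1.06188602e-05]), 'position': array([ 180.60639092, -623.74269703,  193.17697607]), 'tool_rot': array([-8.59036780e-04,  9.90091879e-01,  1.40418363e-01, -1.32145166e-04]), 'force': array([ 0.91765258,  0.37773381, -0.26824959]), 'ft_torque': array([-0.00056203,  0.04630914, -0.03926583]), 'finger_force': 0.0, 'grip_width': 0.9962373481945102}
```

View pics/scene0.png

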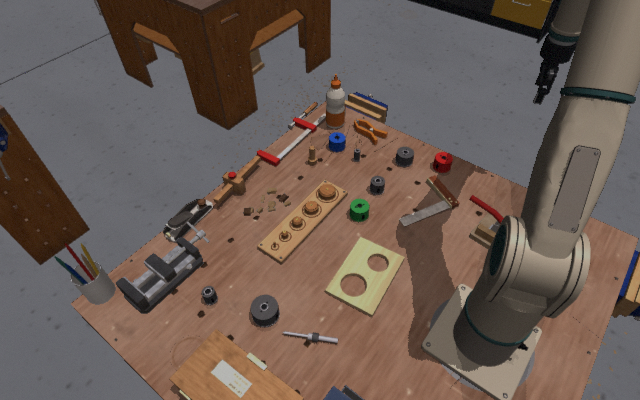

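View pics/top0.png

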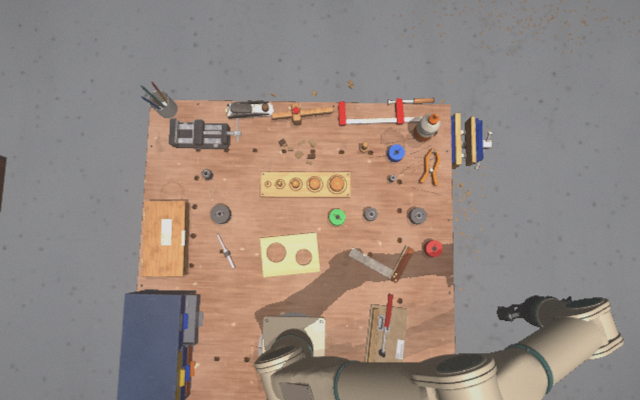

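The top view shows the board bosses at (268..337,184), small left to large right. The dark saw candidates are at (220,213), (418,215), (371,214), (207,174) and (392,178). The coloured decoys are at (396,153) blue, (337,217) green and (433,248) red. Next I check the choice in close crops.

```bash
python3 - <<'E'
import cv2,numpy as np
def tile(im,pts,r=16,s=12):
    return [cv2.resize(im[v-r:v+r,u-r:u+r],None,fx=200/(2*r),fy=200/(2*r),interpolation=cv2.INTER_CUBIC) for u,v in pts]
t=cv2.imread("pics/top0.png"); s=cv2.imread("pics/scene0.png")
T=tile(t,[(392,178),(207,174),(371,214),(418,215)],12)
T2=tile(s,[(357,155),(209,295),(377,185),(404,157)],14)
b=cv2.resize(t[164:204,252:360],(400,148),interpolation=cv2.INTER_CUBIC)
b=cv2.copyMakeBorder(b,0,52,0,0,cv2.BORDER_CONSTANT)
row3=np.hstack([b]+tile(t,[(220,213)],16)+tile(s,[(265,310)],20))
cv2.imwrite("pics/crops.png",np.vstack([np.hstack(T),np.hstack(T2),row3]))
E
```

```text
(no output)
```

View pics/crops.png

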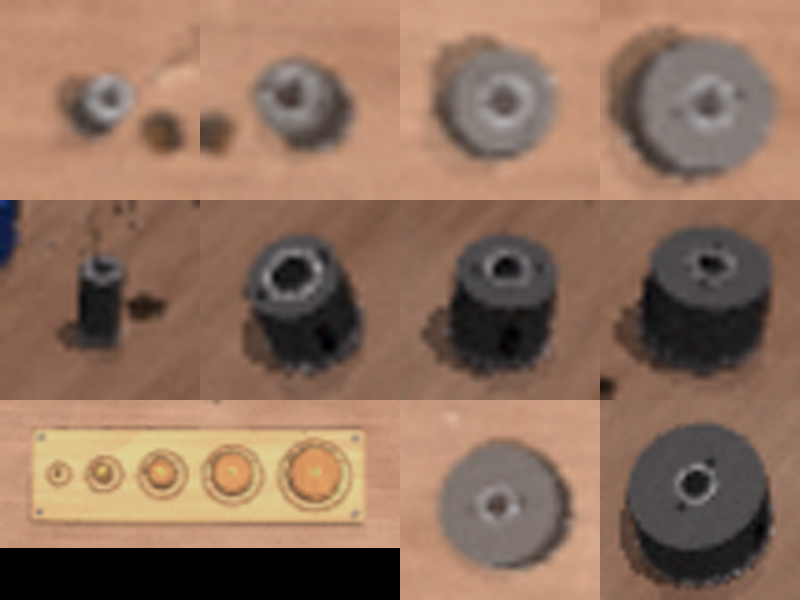

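The crops show five upright dark saws with grey tops and the board in order from small (left) to large (right). Now I measure in both views.

```bash
cat > h.py <<'E'
import cv2,numpy as np
from bench import env
from scipy.spatial.transform import Rotation as R
CI={n:env.camera_info(n) for n in("scene","top")}
def ray(n,p):
    c=CI[n]; K=c["mtx"]; w,x,y,z=c["attitude"]
    d=R.from_quat([x,y,z,w]).apply([(p[0]-K[0,2])/K[0,0],-(p[1]-K[1,2])/K[1,1],-1])
    return np.array(c["origin"]),d
def onz(n,p,z):
    o,d=ray(n,p); return o+d*(z-o[2])/d[2]
def tri(pt,ps):
    (a,u),(b,v)=ray("top",pt),ray("scene",ps)
    s=np.linalg.lstsq(np.c_[u,-v],b-a,rcond=None)[0]
    P,Q=a+s[0]*u,b+s[1]*v
    return (P+Q)/2,np.linalg.norm(P-Q)
def proj(n,P):
    c=CI[n];K=c["mtx"];w,x,y,z=c["attitude"]
    q=R.from_quat([x,y,z,w]).inv().apply(np.array(P)-c["origin"])
    return np.array([K[0,0]*q[0]/-q[2]+K[0,2],K[1,1]*-q[1]/-q[2]+K[1,2]])
def blob(im,uv,r,f,k=4):
    # mask f(hsv) on an enlarged window; hull ellipse of the blob nearest the centre
    u,v=int(uv[0]),int(uv[1]); w=cv2.resize(im[v-r:v+r,u-r:u+r],None,fx=k,fy=k,interpolation=cv2.INTER_CUBIC)
    m=f(cv2.cvtColor(w,cv2.COLOR_BGR2HSV).astype(int)).astype(np.uint8)
    m=cv2.morphologyEx(m,cv2.MORPH_OPEN,np.ones((5,5)))
    cs=cv2.findContours(m,cv2.RETR_EXTERNAL,cv2.CHAIN_APPROX_NONE)[0]
    c=max(cs,key=lambda c:cv2.contourArea(cv2.convexHull(c)))
    e=cv2.fitEllipse(cv2.convexHull(c))
    return (np.array(e[0])+.5)/k-.5+[u-r,v-r],np.array(e[1])/k
E
python3 - <<'E'
from h import *
t=cv2.imread("pics/top0.png"); s=cv2.imread("pics/scene0.png")
tp={1:(393,177,8),2:(206,173,10),3:(371,214,11),4:(418,214,13),5:(220,213,15)}
sp={1:(356,151,9),2:(208,292,11),3:(377,182,12),4:(405,154,14),5:(265,307,21)}
for i in tp:
    a=blob(t,tp[i][:2],tp[i][2],lambda h:(h[...,1]<75)&(h[...,2]>85))
    b=blob(s,sp[i][:2],sp[i][2],lambda h:(h[...,1]<75)&(h[...,2]>55))
    P,g=tri(a[0],b[0]); print(i,a[0].round(1),a[1].round(1),b[0].round(1),b[1].round(1),P.round(1),round(g,1),"d",(a[1]*1445/437).round(0),onz("top",a[0],40)[:2].round(1),onz("scene",b[0],40)[:2].round(1))
# board
for n,im in(("top",t),("scene",s)):
    h=cv2.cvtColor(im,cv2.COLOR_BGR2HSV).astype(int)
    m=((h[...,0]>12)&(h[...,0]<30)&(h[...,1]>75)&(h[...,2]>120)).astype(np.uint8)
    for c in cv2.findContours(m,cv2.RETR_EXTERNAL,cv2.CHAIN_APPROX_NONE)[0]:
        if cv2.contourArea(c)>600:
            r=cv2.minAreaRect(c); c2=cv2.approxPolyDP(cv2.convexHull(c),4,True)[:,0]
            print(n,r,[onz(n,p,15)[:2].round(0).tolist() for p in c2])
E
```

```text
1 [392.5 177.4] [6.2 6.6] [356.8 150.3] [4.3 6.7] [ 565.6 -320.6   40.9] 0.3 d [21. 22.] [ 565.6 -320.8] [ 566.2 -321.3]
2 [205.9 173.1] [ 9.2 10.2] [207.5 291.2] [10.9 13.8] [569.6 307.3  38.8] 1.6 d [30. 34.] [568.7 306.5] [569.6 308. ]
3 [370.5 213.9] [13.8 14.3] [377.6 180.5] [10.3 14.8] [ 441.7 -247.5   42.2] 0.1 d [45. 47.] [ 441.9 -247.8] [ 442.7 -249.4]
4 [418.2 215.3] [16.6 17.2] [405.1 151.9] [11.4 17.4] [ 440.1 -404.8   41.5] 0.4 d [55. 57.] [ 440.1 -405.2] [ 441.  -406.3]
5 [220.3 213.9] [20.  21.9] [263.7 306.7] [24.8 28.5] [434.  253.2  35.8] 4.1 d [66. 72.] [431.9 251. ] [434.  255.4]
top ((385.97564697265625, 334.21954345703125), (37.76758575439453, 57.866127014160156), 6.340191841125488) [[147.0, -257.0], [134.0, -371.0], [-31.0, -354.0], [-33.0, -235.0]]
top ((163.2249298095703, 237.98875427246094), (42.86227035522461, 77.52728271484375), 2.337306022644043) [[479.0, 387.0], [224.0, 375.0], [225.0, 512.0], [473.0, 516.0]]
top ((305.0, 184.0), (26.0, 90.0), 90.0) [[583.0, -180.0], [500.0, -181.0], [501.0, 125.0], [581.0, 124.0]]
scene ((235.57810974121094, 388.80615234375), (117.32571411132812, 70.73312377929688), 38.21102523803711) [[492.0, 495.0], [495.0, 357.0], [239.0, 351.0], [421.0, 494.0]]
scene ((303.0000305175781, 219.0), (28.284271240234375, 101.82337951660156), 45.0) [[503.0, -180.0], [497.0, 121.0], [582.0, 126.0], [587.0, -173.0]]
```

```bash
python3 - <<'E'
from h import *
t=cv2.imread("pics/top0.png"); s=cv2.imread("pics/scene0.png")
x0=541.5
ys=-28+129-np.cumsum([0,42,53.5,64.5,75.5])
f=lambda h:(h[...,0]<16)&(h[...,1]>110)
for i,y in enumerate(ys):
    P=[x0,y,37]; r=[5,6,8,9,11][i]
    a=b=None
    if i: 
        a=blob(t,proj("top",P),r,f); b=blob(s,proj("scene",P),r+1,f)
        Q,g=tri(a[0],b[0]); print(i+1,a[1].round(1),b[1].round(1),Q.round(1),round(g,1),onz("top",a[0],37)[:2].round(1),onz("scene",b[0],37)[:2].round(1))
    print("  pred",P, proj("top",P).round(1))
tiles=[]
for n,im in(("top",t),("scene",s)):
    u0,v0,u1,v1=(255,167,355,203) if n=="top" else (250,175,356,265)
    w=cv2.resize(im[v0:v1,u0:u1],None,fx=6,fy=6,interpolation=cv2.INTER_CUBIC)
    for i,y in enumerate(ys):
        for k in range(0,360,20):
            a=np.radians(k); d=[23,35,46,57,68][i]/2
            p=(proj(n,[x0+d*np.cos(a),y+d*np.sin(a),15])-[u0,v0]+.5)*6
            cv2.circle(w,tuple(int(q) for q in p),1,(255,0,0),-1)
    tiles.append(w)
W=max(w.shape[1] for w in tiles)
o=np.vstack([cv2.copyMakeBorder(w,0,0,0,W-w.shape[1],0) for w in tiles]); 
cv2.imwrite("pics/board.png",cv2.resize(o,None,fx=.75,fy=.75))
E
```

```text
pred [541.5, np.float64(101.0), 37] [266.6 182.4]
2 [2.9 4.7] [14.1 19.1] [539.5  59.6  36.3] 10.5 [534.9  56.6] [544.   62.2]
  pred [541.5, np.float64(59.0), 37] [279.  182.6]
3 [ 9.2 10.4] [16.3 28.7] [534.6   4.4  41.5] 13.6 [541.3   8.1] [530.7  -0.9]
  pred [541.5, np.float64(5.5), 37] [295.  182.9]
4 [13.2 16.3] [20.4 27.8] [542.7 -55.8  28.1] 2.6 [542.4 -55.3] [536.6 -50.6]
  pred [541.5, np.float64(-59.0), 37] [314.2 183.3]
5 [14.8 17.8] [22.8 26.9] [ 546.1 -133.8   16.9] 5.2 [ 545.1 -131.9] [ 532.8 -120.4]
  pred [541.5, np.float64(-134.5), 37] [336.7 183.7]
```

View pics/board.png

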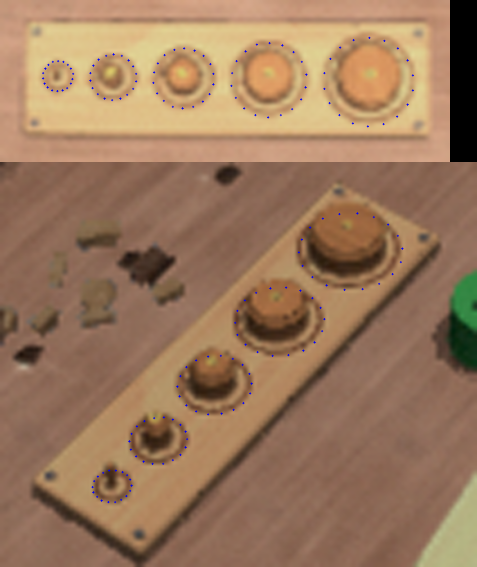

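The predicted rings fall on the inlaid rings in both views, so board face z=15 and x=541.5 hold. Boss y values are 101, 59, 5.5, -59 and -134.5. Saw tops measure 36–42 mm, which agrees with 40. I start by turning the tool so the fingers close along world x.

Emit:
arm_command(deltas=[[0,0,0,0,0,-8.2],[0,0,0,0,0,-8.2],[0,0,0,0,0,-8.2],[0,0,0,0,0,-8.2],[0,0,0,0,0,-8.2],[0,0,0,0,0,-8.2],[0,0,0,0,0,-8.2],[0,0,0,0,0,-8.2],[0,0,0,0,0,-8.2],[0,0,0,0,0,-0.06],[0,0,0,0,0,0]], grip=4.5, grip_force=40)

```text
time: 1.2
position: [180.5, -624.2, 193.6]
tool_rot: [-0.0, 0.708, 0.706, 0.0]
force: [-0.2, 0.0, 0.2]
grip_width: 0.525
finger_force: 0.0
```

Emit:
arm_command(deltas=[[2.76,3.5,0.6,0,0,0],[2.76,3.5,0.6,0,0,0],[2.76,3.5,0.6,0,0,0],[2.76,3.5,0.6,0,0,0],[2.76,3.5,0.6,0,0,0],[2.76,3.5,0.6,0,0,0],[2.76,3.5,0.6,0,0,0],[2.76,3.5,0.6,0,0,0],[2.76,3.5,0.6,0,0,0],[2.76,3.5,0.6,0,0,0],[2.76,3.5,0.6,0,0,0],[0,0,0,0,0,0]])

```text
time: 2.4
position: [572.2, -312.0, 127.4]
tool_rot: [-0.0, 0.704, 0.71, 0.003]
force: [1.0, 1.5, -0.1]
grip_width: 0.526
finger_force: 0.0
```

```bash
python3 - <<'E'
from h import *
o=env.get_obs(); print(o["position"].round(1),o["tool_rot"].round(3),o["joints"].round(2))
s=env.capture("scene")[:,:,::-1]; t=env.capture("top")[:,:,::-1]
f=lambda im,u,v,r:cv2.resize(np.ascontiguousarray(im[v-r:v+r,u-r:u+r]),(400,400),interpolation=cv2.INTER_CUBIC)
cv2.imwrite("pics/s1.png",np.hstack([f(s,357,150,50),f(t,392,178,50)]))
E
```

```text
[ 572.2 -312.   127.4] [-0.     0.704  0.71   0.003] [ 0.63  0.71 -0.28  1.57  0.23  0.89  0.27]
```

View pics/s1.png

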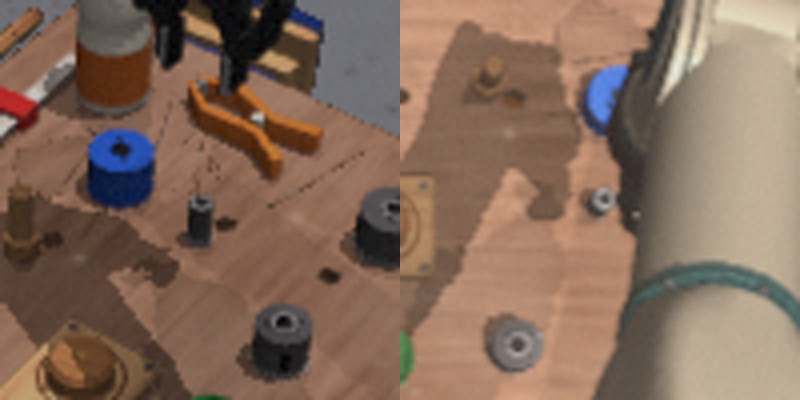

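The view shows saw 1 standing alone with the blue saw behind it; the gripper is above. I let the arm settle.

Emit:
arm_command(deltas=[[0,0,0,0,0,0],[0,0,0,0,0,0]])

```text
time: 2.7
position: [564.5, -322.5, 128.2]
tool_rot: [0.0, 0.708, 0.706, -0.001]
force: [0.3, 0.4, -0.4]
grip_width: 0.527
finger_force: 0.0
```

Emit:
arm_command(deltas=[[0.05,0.05,2,0,0,0],[0,0,2,0,0,0],[0,0,2,0,0,0],[0,0,2,0,0,0],[0,0,2,0,0,0],[0,0,1.4,0,0,0],[0,0,0.7,0,0,0],[0,0,0,0,0,0],[0,0,0,0,0,0]])

```text
time: 3.6
position: [566.7, -320.7, 7.7]
tool_rot: [0.001, 0.707, 0.707, 0.0]
force: [-0.3, 0.0, 0.1]
grip_width: 0.526
finger_force: 0.0
```

Emit:
arm_command(deltas=[[0,0,0,0,0,0],[0,0,0,0,0,0],[0,0,0,0,0,0],[0,0,0,0,0,0],[0,0,0,0,0,0]], grip=1.2)

```text
time: 4.1
position: [566.3, -320.2, 7.2]
tool_rot: [0.0, 0.707, 0.707, 0.0]
force: [0.7, -0.0, 0.5]
grip_width: 0.138
finger_force: 0.0
```

The opening passed 20 mm, so nothing was gripped. I look.

```bash
python3 - <<'E'
from h import *
o=env.get_obs(); print(o["position"].round(1),o["grip_width"],o["finger_force"])
s=env.capture("scene")[:,:,::-1]; t=env.capture("top")[:,:,::-1]
f=lambda im,u,v,r:cv2.resize(np.ascontiguousarray(im[v-r:v+r,u-r:u+r]),(400,400),interpolation=cv2.INTER_CUBIC)
cv2.imwrite("pics/s2.png",np.hstack([f(s,357,145,30),f(t,392,178,30)]))
E
```

```text
[ 566.3 -320.2    7.2] 0.1383730367245728 0.0
```

View pics/s2.png

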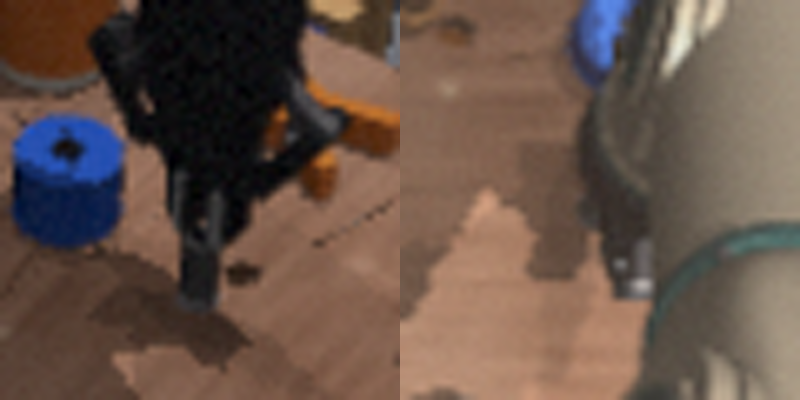

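Emit:
arm_command(deltas=[[0,0,0,0,0,0],[0,0,0,0,0,0],[0,0,0,0,0,0],[0,0,-1,0,0,0],[0,0,-2,0,0,0],[0,0,-2,0,0,0],[0,0,-2,0,0,0],[0,0,-2,0,0,0],[0,0,-2,0,0,0],[0,0,-1,0,0,0],[0,0,0,0,0,0]], grip=4.5)

```text
time: 5.3
position: [567.4, -320.8, 129.0]
tool_rot: [0.002, 0.707, 0.707, 0.001]
force: [0.1, 0.5, -1.0]
grip_width: 0.528
finger_force: 0.0
```

```bash
python3 - <<'E'
from h import *
o=env.get_obs(); print(o["position"].round(1),o["grip_width"],o["finger_force"])
for P in([566,-321,0],[566,-321,40],list(o["position"])): print(proj("scene",P).round(1),proj("top",P).round(1))
s=env.capture("scene")[:,:,::-1]; t=env.capture("top")[:,:,::-1]
cv2.imwrite("pics/sc3.png",s);cv2.imwrite("pics/tp3.png",t)
f=lambda im,u,v,r:cv2.resize(np.ascontiguousarray(im[v-r:v+r,u-r:u+r]),(400,400),interpolation=cv2.INTER_CUBIC)
cv2.imwrite("pics/s3.png",np.hstack([f(s,357,135,50),f(t,380,178,50)]))
E
```

```text
[ 567.4 -320.8  129. ] 0.5279359282743423 0.0
[356.2 159.6] [390.6 179.4]
[356.9 150.4] [392.6 177.3]
[358.  128.2] [397.1 171.9]
```

View pics/s3.png

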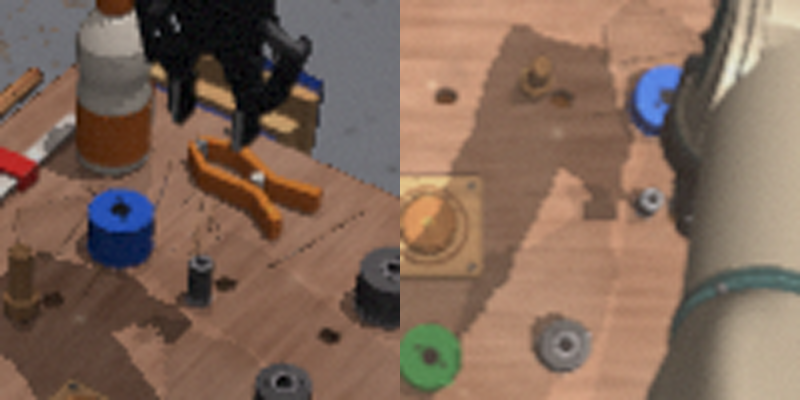

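Saw 1 is unmoved at scene px (357,150). The fingertips at px (353,115) and (367,121) look about 10 px above where the reported TCP projects (358,128). I check the tip position against the start pictures, in both views.

```bash
python3 - <<'E'
from h import *
P=[180.7,-624,193.3]
out=[]
q=R.from_quat([.990092,.140418,0,0]); ty=q.apply([0,1,0])
for n in("scene","top"):
    im=cv2.imread(f"pics/{n}0.png"); c=proj(n,P); print(n,c.round(1))
    r=30;k=13.33
    u,v=int(c[0]),int(c[1])
    w=cv2.resize(im[v-r:v+r,u-r:u+r],(400,400),interpolation=cv2.INTER_CUBIC); w=cv2.convertScaleAbs(w,alpha=2.,beta=20)
    for z,col in((0,(0,0,255)),(13,(0,255,255)),(73,(0,255,0))):
      for s in(-50,0,50):
        p=(proj(n,np.array(P)+ty*s+[0,0,z])-[u-r,v-r]+.5)*400/60
        cv2.circle(w,tuple(int(x) for x in p),3,col,-1)
    out.append(w)
cv2.imwrite("pics/tip.png",np.hstack(out))
print(onz("top",(293,342),10))
E
```

```text
scene [530.  108.2]
top [507.2 302. ]
[19.52453017 -0.43284354 10.        ]
```

View pics/tip.png

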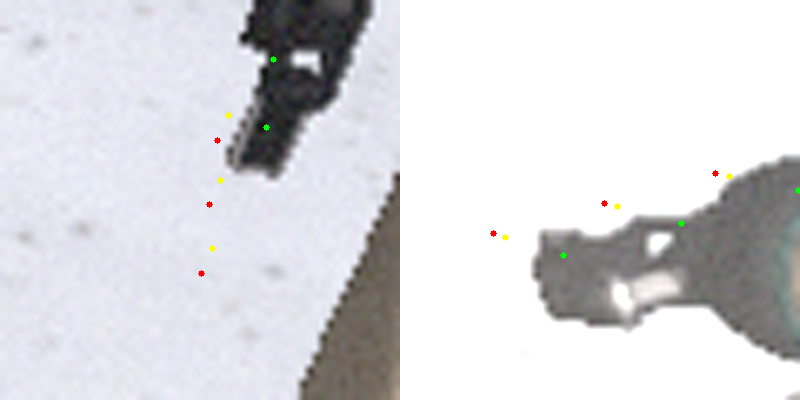

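```bash
python3 - <<'E'
from h import *
P,g=tri((498.4,313.2),(538.7,103.2)); print("near fingertip",P.round(0),round(g,1))
q=R.from_quat([.990092,.140418,0,0]); 
print("in tool frame rel TCP",q.inv().apply(P-[180.7,-624,193.3]).round(0))
# current pose: tips in scene
for z in(129,136,165): print(z,onz("scene",(352.7,115),z).round(0),onz("scene",(367,121),z).round(0))
# base plate outline, top view
for p in((263,317),(326,317)): print(onz("top",p,10).round(0))
im=cv2.imread("pics/scene0.png")
E
```

```text
near fingertip [ 158. -575.  250.] 3.9
in tool frame rel TCP [ -9. -54. -56.]
129 [ 617. -363.  129.] [ 565. -365.  129.]
136 [ 612. -356.  136.] [ 560. -358.  136.]
165 [ 591. -324.  165.] [ 542. -326.  165.]
[ 97. 101.  10.]
[ 102. -107.   10.]
```

The scene view at z≈165 gives tips at x=542 and 591, y≈-325, so the real fingertips are about 38 mm above the reported TCP at this opening. I go lower in guarded steps.

Emit:
arm_command(deltas=[[0,-0.1,2,0,0,0],[0,0,2,0,0,0],[0,0,2,0,0,0],[0,0,2,0,0,0],[0,0,2,0,0,0],[0,0,1.5,0,0,0],[0,0,0.7,0,0,0],[0,0,0.7,0,0,0],[0,0,0.5,0,0,0],[0,0,0.3,0,0,0],[0,0,0,0,0,0]])

```text
time: 6.5
position: [565.3, -320.3, -9.9]
tool_rot: [0.0, 0.707, 0.707, 0.0]
force: [0.3, 0.4, -0.1]
grip_width: 0.526
finger_force: 0.0
```

Emit:
arm_command(deltas=[[0,0,0,0,0,0],[0,0,0,0,0,0],[0,0,0,0,0,0],[0,0,0,0,0,0],[0,0,0,0,0,0]], grip=1.2)

```text
time: 7.0
position: [565.7, -320.5, -9.4]
tool_rot: [0.001, 0.707, 0.707, 0.0]
force: [-0.4, 0.2, 3.9]
grip_width: 0.21
finger_force: 38.9
```

The saw is gripped, but shallowly. I open, go 14 mm deeper and regrip.

Emit:
arm_command(deltas=[[0,0,0,0,0,0],[0,0,0,0,0,0],[0,0,0.4,0,0,0],[0,0,0.4,0,0,0],[0,0,0.3,0,0,0],[0,0,0.3,0,0,0],[0,0,0,0,0,0]], grip=4.5)

```text
time: 7.7
position: [564.8, -320.0, -24.7]
tool_rot: [-0.001, 0.707, 0.707, -0.0]
force: [0.3, 0.2, 0.5]
grip_width: 0.522
finger_force: 0.0
```

Emit:
arm_command(deltas=[[0,0,0,0,0,0],[0,0,0,0,0,0],[0,0,0,0,0,0],[0,0,0,0,0,0],[0,0,0,0,0,0]], grip=1.2)

```text
time: 8.2
position: [565.5, -320.3, -23.7]
tool_rot: [0.0, 0.707, 0.707, 0.0]
force: [0.7, 0.4, 0.7]
grip_width: 0.225
finger_force: 39.1
```

Emit:
arm_command(deltas=[[0,0,-1,0,0,0],[0,0,-2,0,0,0],[0,0,-2,0,0,0],[0,0,-2,0,0,0],[0,0,-2,0,0,0],[1,0,-1,0,0,0],[2,0,0,0,0,0],[3,0,0,0,0,0],[3,0,0,0,0,0],[3,0,0,0,0,0],[3,0,0,0,0,0],[3,0,0,0,0,0]])

```text
time: 9.4
position: [564.6, -138.0, 76.0]
tool_rot: [-0.0, 0.707, 0.707, -0.0]
force: [-0.1, 0.1, 0.2]
grip_width: 0.218
finger_force: 39.1
```

Emit:
arm_command(deltas=[[3,-0.4,0,0,0,0],[3,-0.4,0,0,0,0],[3,-0.4,0,0,0,0],[3,-0.4,0,0,0,0],[3,-0.4,0,0,0,0],[3,-0.4,0,0,0,0],[3,0,0,0,0,0],[2,0,0,0,0,0],[1.2,0,0,0,0,0],[0,0,0,0,0,0],[0,0,0,0,0,0],[0,0,0,0,0,0]])

```text
time: 10.6
position: [541.1, 99.8, 75.9]
tool_rot: [0.0, 0.708, 0.706, -0.001]
force: [-0.6, 0.2, -0.3]
grip_width: 0.224
finger_force: 39.1
```

Emit:
arm_command(deltas=[[0.17,0.04,0,0,0,0],[0,0,1.5,0,0,0],[0,0,2,0,0,0],[0,0,1.2,0,0,0],[0,0,0.8,0,0,0],[0,0,0.4,0,0,0],[0,0,0.3,0,0,0],[0,0,0.3,0,0,0],[0,0,0.3,0,0,0],[0,0,0,0,0,0]])

```text
time: 11.6
position: [541.6, 103.5, 7.9]
tool_rot: [-0.0, 0.707, 0.707, -0.0]
force: [0.1, 0.3, -0.5]
grip_width: 0.225
finger_force: 39.1
```

```bash
python3 - <<'E'
from h import *
s=env.capture("scene")[:,:,::-1]; t=env.capture("top")[:,:,::-1]
f=lambda im,u,v,r:cv2.resize(np.ascontiguousarray(im[v-r:v+r,u-r:u+r]),(400,400),interpolation=cv2.INTER_CUBIC)
o=env.get_obs(); print(o["position"].round(1),o["force"].round(1))
for a in (("scene",s),("top",t)): print(proj(a[0],[541.5,101,15]).round(0))
c=proj("scene",[541.5,101,30]).astype(int); d=proj("top",[541.5,101,30]).astype(int)
cv2.imwrite("pics/p1.png",np.hstack([f(s,*c,30),f(t,*d,30)]))
E
```

```text
[541.7 103.5   8.2] [ 0.2 -0.2 -0.7]
[274. 247.]
[267. 183.]
```

View pics/p1.png

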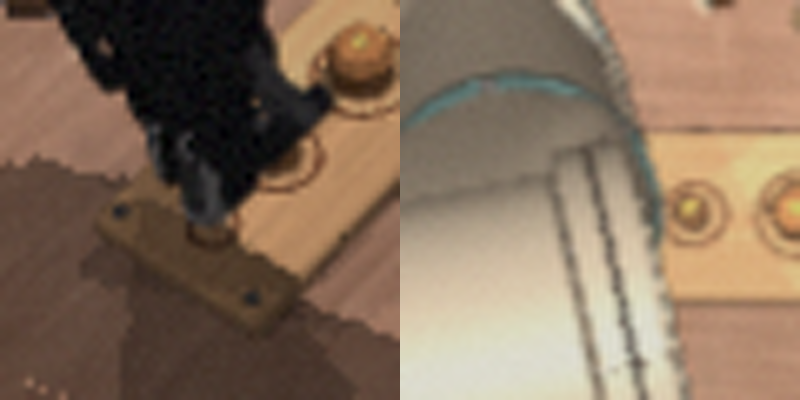

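The saw mouth sits just above its ring at (210,230 in the crop), with no contact force. I correct y by -2 mm and lower.

Emit:
arm_command(deltas=[[-0.2,0,0,0,0,0],[0,0,0.4,0,0,0],[0,0,0.4,0,0,0],[0,0,0.4,0,0,0],[0,0,0.3,0,0,0],[0,0,0,0,0,0],[0,0,0,0,0,0]])

```text
time: 12.4
position: [541.5, 101.5, -7.1]
tool_rot: [-0.0, 0.707, 0.707, -0.0]
force: [-0.5, -0.2, 0.1]
grip_width: 0.219
finger_force: 39.1
```

Emit:
arm_command(deltas=[[0,0,0.2,0,0,0],[0,0,0,0,0,0],[0,0,0,0,0,0]])

```text
time: 12.7
position: [542.0, 101.6, -8.7]
tool_rot: [0.0, 0.707, 0.707, 0.0]
force: [1.3, 0.1, 2.9]
grip_width: 0.22
finger_force: 39.2
```

Emit:
arm_command(deltas=[[0,0,0,0,0,0],[0,0,0,0,0,0],[0,0,0,0,0,0],[0,0,-0.5,0,0,0],[0,0,-1.5,0,0,0],[0,0,-2,0,0,0],[0,0,-2,0,0,0],[0,0,-2,0,0,0],[1,0,-0.6,0,0,0],[2,0.2,0,0,0,0],[3,0.4,0,0,0,0],[3,0.5,0,0,0,0]], grip=5.5)

```text
time: 13.9
position: [552.2, 192.8, 76.7]
tool_rot: [-0.0, 0.707, 0.707, -0.0]
force: [1.2, 0.4, 0.6]
grip_width: 0.644
finger_force: 0.0
```

Emit:
arm_command(deltas=[[3,0.4,0,0,0,0],[3,0.4,0,0,0,0],[3,0.4,0,0,0,0],[1.7,0.4,0,0,0,0],[0.9,0.1,0,0,0,0],[0,0,0,0,0,0],[0,0,0,0,0,0],[0,0,0,0,0,0]])

```text
time: 14.7
position: [569.7, 305.5, 76.9]
tool_rot: [0.0, 0.708, 0.707, -0.001]
force: [-0.5, -0.6, 0.3]
grip_width: 0.641
finger_force: 0.0
```

```bash
python3 - <<'E'
from h import *
s=env.capture("scene")[:,:,::-1]; t=env.capture("top")[:,:,::-1]
f=lambda im,u,v,r:cv2.resize(np.ascontiguousarray(im[v-r:v+r,u-r:u+r]),(400,400),interpolation=cv2.INTER_CUBIC)
o=env.get_obs(); print(o["position"].round(1),o["force"].round(1))
c=proj("scene",[541.5,101,30]).astype(int); d=proj("scene",[569,307,60]).astype(int)
cv2.imwrite("pics/p2.png",np.hstack([f(s,*c,25),f(s,*d,40)]))
E
```

```text
[569.9 305.9  77.1] [0.2 0.1 0.1]
```

View pics/p2.png

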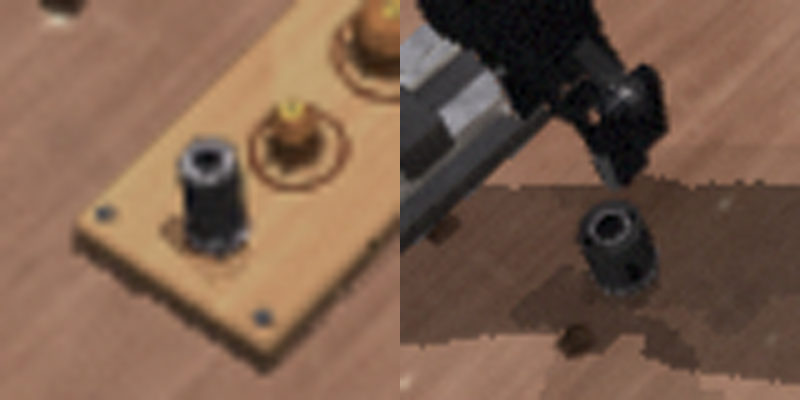

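Saw 1 stands upright on its ring (left crop, about (210,190)), and the gripper is centred above saw 2. I descend on saw 2.

Emit:
arm_command(deltas=[[0.1,0,1.5,0,0,0],[0,0,2,0,0,0],[0,0,2,0,0,0],[0,0,1.5,0,0,0],[0,0,1,0,0,0],[0,0,0.8,0,0,0],[0,0,0.7,0,0,0],[0,0,0.5,0,0,0],[0,0,0.2,0,0,0],[0,0,0,0,0,0]])

```text
time: 15.8
position: [569.7, 308.5, -24.9]
tool_rot: [0.0, 0.707, 0.707, 0.0]
force: [-0.6, -0.4, 0.0]
grip_width: 0.64
finger_force: 0.0
```

Emit:
arm_command(deltas=[[0,0,0,0,0,0],[0,0,0,0,0,0],[0,0,0,0,0,0],[0,0,0,0,0,0],[0,0,0,0,0,0]], grip=2.2)

```text
time: 16.3
position: [570.1, 308.7, -24.3]
tool_rot: [0.0, 0.707, 0.707, 0.001]
force: [-0.4, -0.6, 6.3]
grip_width: 0.366
finger_force: 39.9
```

Emit:
arm_command(deltas=[[0,0,-1,0,0,0],[0,0,-2,0,0,0],[0,0,-2,0,0,0],[0,0,-2,0,0,0],[0,0,-2,0,0,0],[-1,-0.25,-1,0,0,0],[-2,-0.4,0,0,0,0],[-3,-0.4,0,0,0,0],[-3,-0.4,0,0,0,0],[-3,-0.4,0,0,0,0],[-3,-0.4,0,0,0,0],[-3,-0.4,0,0,0,0]])

```text
time: 17.5
position: [541.9, 126.2, 74.8]
tool_rot: [-0.0, 0.707, 0.707, -0.001]
force: [0.4, -0.5, -0.3]
grip_width: 0.364
finger_force: 39.8
```

Emit:
arm_command(deltas=[[-3,-0.2,0,0,0,0],[-2.3,0,0,0,0,0],[-1,0,0,0,0,0],[-0.5,0,0,0,0,0],[0,0,0,0,0,0],[0,0,0,0,0,0],[0,0,0,0,0,0],[0,0,0,0,0,0]])

```text
time: 18.3
position: [541.1, 61.7, 75.0]
tool_rot: [-0.0, 0.706, 0.708, 0.0]
force: [-0.3, -0.0, -1.0]
grip_width: 0.364
finger_force: 39.8
```

```bash
python3 - <<'E'
from h import *
s=env.capture("scene")[:,:,::-1].copy(); cv2.imwrite("pics/sc4.png",s)
t=env.capture("top")[:,:,::-1].copy(); cv2.imwrite("pics/tp4.png",t)
o=env.get_obs(); print(o["position"].round(1),o["force"].round(1))
for n,im,th in(("scene",s,55),("top",t,85)):
    try:
        b=blob(im,proj(n,[541.5,101,55]),8,lambda h:(h[...,1]<75)&(h[...,2]>th)); print(n,b[1].round(1),onz(n,b[0],55).round(1))
    except Exception as e: print(n,e)
E
```

```text
[541.1  61.1  75. ] [-0.2  0.3 -2. ]
scene [1.8 2.9] [544.4 106.5  55. ]
top OpenCV(4.12.0) /io/opencv/modules/imgproc/src/shapedescr.cpp:361: error: (-201:Incorrect size of input array) There should be at least 5 points to fit the ellipse in function 'fitEllipseNoDirect'
```

```bash
python3 - <<'E'
from h import *
c=proj("scene",[541.5,101,30]).astype(int)
print(onz("scene",c+[(208.5)/8-25-.5,(160.5)/8-25-.5],55).round(1), onz("scene",c+[215.5/8-25.5,243/8-25.5],15).round(1))
E
```

```text
[540.7  99.7  55. ] [538.6 104.2  15. ]
```

Emit:
arm_command(deltas=[[0,0,1.5,0,0,0],[0,0,2,0,0,0],[0,0,1.2,0,0,0],[0,0,0.8,0,0,0],[0,0,0.4,0,0,0],[0,0,0.3,0,0,0],[0,0,0.4,0,0,0],[0,0,0,0,0,0],[0,0,0,0,0,0]])

```text
time: 19.3
position: [541.3, 60.5, 9.3]
tool_rot: [0.0, 0.707, 0.707, 0.0]
force: [0.5, 0.2, -0.8]
grip_width: 0.364
finger_force: 39.8
```

Emit:
arm_command(deltas=[[0,0,0.4,0,0,0],[0,0,0.4,0,0,0],[0,0,0.4,0,0,0],[0,0,0.4,0,0,0],[0,0,0.2,0,0,0],[0,0,0,0,0,0],[0,0,0,0,0,0]])

```text
time: 20.0
position: [541.2, 60.5, -9.1]
tool_rot: [0.0, 0.707, 0.707, 0.0]
force: [-0.6, 0.3, -1.3]
grip_width: 0.365
finger_force: 39.9
```

Emit:
arm_command(deltas=[[0,0,0.1,0,0,0],[0,0,0,0,0,0]])

```text
time: 20.2
position: [541.3, 60.5, -9.3]
tool_rot: [0.0, 0.707, 0.707, 0.0]
force: [-0.7, -0.3, 6.5]
grip_width: 0.365
finger_force: 40.5
```

Emit:
arm_command(deltas=[[0,0,0,0,0,0],[0,0,0,0,0,0],[0,0,0,0,0,0],[0,0,-0.5,0,0,0],[0,0,-1.5,0,0,0],[0,0,-2,0,0,0],[0,0,-2,0,0,0],[0,0,-2,0,0,0],[-1,-0.4,-0.6,0,0,0],[-2,-0.7,0,0,0,0],[-3,-1,0,0,0,0],[-3,-1,0,0,0,0]], grip=6.5)

```text
time: 21.4
position: [508.9, -31.0, 75.7]
tool_rot: [-0.0, 0.707, 0.707, -0.0]
force: [0.6, -0.3, -0.4]
grip_width: 0.764
finger_force: 0.0
```

Emit:
arm_command(deltas=[[-3,-1,0,0,0,0],[-3,-1,0,0,0,0],[-3,-1,0,0,0,0],[-3,-1,0,0,0,0],[-3,-1,0,0,0,0],[-3,-1,0,0,0,0],[-2,-0.8,0,0,0,0],[-1,0,0,0,0,0],[0,0,0,0,0,0],[0,0,0,0,0,0],[0,0,0,0,0,0]])

```text
time: 22.5
position: [442.7, -237.9, 76.0]
tool_rot: [-0.0, 0.706, 0.708, 0.0]
force: [0.5, 0.2, 0.0]
grip_width: 0.76
finger_force: 0.0
```

Emit:
arm_command(deltas=[[-0.9,0,1.5,0,0,0],[0,0,2,0,0,0],[0,0,2,0,0,0],[0,0,1.5,0,0,0],[0,0,1,0,0,0],[0,0,0.8,0,0,0],[0,0,0.7,0,0,0],[0,0,0.5,0,0,0],[0,0,0.2,0,0,0],[0,0,0,0,0,0]])

```text
time: 23.5
position: [442.3, -248.6, -26.0]
tool_rot: [0.0, 0.707, 0.707, 0.0]
force: [-0.2, -0.5, 0.2]
grip_width: 0.764
finger_force: 0.0
```

```bash
python3 - <<'E'
from h import *
s=env.capture("scene")[:,:,::-1].copy(); t=env.capture("top")[:,:,::-1].copy()
print(env.get_obs()["position"].round(1))
for i,y,r in((1,101,7),(2,59,9)):
  a=[]
  for n,im,th in(("scene",s,60),("top",t,85)):
    b=blob(im,proj(n,[541.5,y,55]),r,lambda h:(h[...,1]<75)&(h[...,2]>th)); a.append(b[0]); print(i,n,b[1].round(1),onz(n,b[0],55).round(1))
  print(tri(a[1],a[0]))
E
```

```text
[ 442.4 -248.7  -25.6]
1 scene [6.  7.7] [540.2 100.3  55. ]
1 top [6.8 8.9] [537.4  96.1  55. ]
(array([539.87426503,  97.77912969,  51.79361396]), np.float64(4.582931154976744))
2 scene [ 9.3 11.5] [539.3  59.8  55. ]
2 top [ 9.4 11.3] [536.6  57.6  55. ]
(array([538.21743558,  58.64948978,  54.13671738]), np.float64(3.4178005760621097))
```

Saws 1 and 2 have tops at 52–54 mm (expected 55), so they are seated. I close on saw 3.

Emit:
arm_command(deltas=[[0,0,0,0,0,0],[0,0,0,0,0,0],[0,0,0,0,0,0],[0,0,0,0,0,0],[0,0,0,0,0,0]], grip=3.3)

```text
time: 24.1
position: [442.7, -248.8, -25.3]
tool_rot: [0.001, 0.707, 0.707, 0.0]
force: [-1.2, 0.2, 5.3]
grip_width: 0.493
finger_force: 40.2
```

Emit:
arm_command(deltas=[[0,0,-1,0,0,0],[0,0,-2,0,0,0],[0,0,-2,0,0,0],[0,0,-2,0,0,0],[0,0,-2,0,0,0],[1,0.4,-1,0,0,0],[2,0.8,0,0,0,0],[3,1.2,0,0,0,0],[3,1.2,0,0,0,0],[3,1.2,0,0,0,0],[3,1.2,0,0,0,0],[3,1.2,0,0,0,0]])

```text
time: 25.3
position: [514.0, -66.2, 73.9]
tool_rot: [-0.0, 0.707, 0.707, -0.0]
force: [1.3, -0.9, -1.8]
grip_width: 0.49
finger_force: 41.0
```

Emit:
arm_command(deltas=[[3,1.2,0,0,0,0],[2.4,1,0,0,0,0],[1.4,0.5,0,0,0,0],[0.6,0,0,0,0,0],[0,0,0,0,0,0],[0,0,0,0,0,0],[0,0,0,0,0,0],[0,0,0,0,0,0],[0,0,0,0,0,0]])

```text
time: 26.2
position: [541.0, 4.6, 74.1]
tool_rot: [0.0, 0.708, 0.707, -0.0]
force: [0.2, 0.2, -1.3]
grip_width: 0.5
finger_force: 41.0
```

Emit:
arm_command(deltas=[[0,0,1.5,0,0,0],[0,0,2,0,0,0],[0,0,1.2,0,0,0],[0,0,0.8,0,0,0],[0,0,0.4,0,0,0],[0,0,0.3,0,0,0],[0,0,0.4,0,0,0],[0,0,0,0,0,0],[0,0,0,0,0,0]])

```text
time: 27.1
position: [541.4, 5.5, 8.3]
tool_rot: [0.0, 0.707, 0.707, 0.0]
force: [-1.6, -0.2, -1.2]
grip_width: 0.495
finger_force: 41.0
```

Emit:
arm_command(deltas=[[0,0,0.4,0,0,0],[0,0,0.4,0,0,0],[0,0,0.4,0,0,0],[0,0,0.4,0,0,0],[0,0,0.2,0,0,0],[0,0,0,0,0,0],[0,0,0,0,0,0]])

```text
time: 27.8
position: [541.2, 5.5, -10.1]
tool_rot: [0.0, 0.707, 0.707, 0.0]
force: [0.5, -0.2, -1.6]
grip_width: 0.493
finger_force: 41.0
```

Emit:
arm_command(deltas=[[0,0,0.1,0,0,0],[0,0,0,0,0,0]])

```text
time: 28.0
position: [541.2, 5.5, -10.3]
tool_rot: [0.0, 0.707, 0.707, 0.0]
force: [-2.0, -0.1, 6.6]
grip_width: 0.494
finger_force: 41.7
```

Emit:
arm_command(deltas=[[0,0,0,0,0,0],[0,0,0,0,0,0],[0,0,0,0,0,0],[0,0,-0.5,0,0,0],[0,0,-1.5,0,0,0],[0,0,-2,0,0,0],[0,0,-2,0,0,0],[0,0,-2,0,0,0],[-1,-0.3,-0.6,0,0,0],[-2,-0.5,0,0,0,0],[-3,-0.75,0,0,0,0],[-3,-0.75,0,0,0,0]], grip=7.6)

```text
time: 29.2
position: [517.2, -86.0, 74.7]
tool_rot: [-0.0, 0.707, 0.707, -0.0]
force: [0.5, -0.7, 0.1]
grip_width: 0.888
finger_force: 0.0
```

Emit:
arm_command(deltas=[[-3.5,-0.9,0,0,0,0],[-3.5,-0.9,0,0,0,0],[-3.5,-0.9,0,0,0,0],[-3.5,-0.9,0,0,0,0],[-3.5,-0.9,0,0,0,0],[-3.5,-0.9,0,0,0,0],[-3.5,-0.9,0,0,0,0],[-3.5,-0.9,0,0,0,0],[-2.5,-0.6,0,0,0,0],[-1.6,0,0,0,0,0],[0,0,0,0,0,0],[0,0,0,0,0,0]])

```text
time: 30.4
position: [439.4, -404.9, 74.4]
tool_rot: [-0.001, 0.707, 0.707, 0.0]
force: [0.3, 0.8, -0.3]
grip_width: 0.886
finger_force: 0.0
```

Emit:
arm_command(deltas=[[0,0,0,0,0,0],[0,0,0,0,0,0]])

```text
time: 30.6
position: [440.6, -404.0, 75.0]
tool_rot: [-0.0, 0.706, 0.708, 0.0]
force: [0.0, 0.9, -0.9]
grip_width: 0.886
finger_force: 0.0
```

Emit:
arm_command(deltas=[[-0.1,0,1.5,0,0,0],[0,0,2,0,0,0],[0,0,2,0,0,0],[0,0,1.5,0,0,0],[0,0,1,0,0,0],[0,0,0.8,0,0,0],[0,0,0.7,0,0,0],[0,0,0.5,0,0,0],[0,0,0.2,0,0,0],[0,0,0,0,0,0],[0,0,0,0,0,0]])

```text
time: 31.7
position: [440.4, -406.8, -26.6]
tool_rot: [0.0, 0.707, 0.707, 0.0]
force: [-1.3, -0.4, 0.1]
grip_width: 0.892
finger_force: 0.0
```

Emit:
arm_command(deltas=[[0,0,0,0,0,0],[0,0,0,0,0,0],[0,0,0,0,0,0],[0,0,0,0,0,0],[0,0,0,0,0,0]], grip=4.4, grip_force=50)

```text
time: 32.2
position: [440.9, -406.9, -26.0]
tool_rot: [0.001, 0.707, 0.707, 0.0]
force: [0.6, 0.8, 5.3]
grip_width: 0.62
finger_force: 52.2
```

Emit:
arm_command(deltas=[[0,0,-1,0,0,0],[0,0,-2,0,0,0],[0,0,-2,0,0,0],[0,0,-2,0,0,0],[0,0,-2,0,0,0],[1,0.4,-1,0,0,0],[2,0.8,0,0,0,0],[3,1.1,0,0,0,0],[3,1.1,0,0,0,0],[3,1.1,0,0,0,0],[3,1.1,0,0,0,0],[3,1.1,0,0,0,0]])

```text
time: 33.4
position: [507.1, -224.1, 72.9]
tool_rot: [-0.001, 0.707, 0.707, 0.0]
force: [0.5, 0.2, -1.0]
grip_width: 0.624
finger_force: 53.0
```

Emit:
arm_command(deltas=[[3,1,0,0,0,0],[3,1,0,0,0,0],[3,1,0,0,0,0],[3,0.4,0,0,0,0],[2.4,0,0,0,0,0],[1.5,0,0,0,0,0],[0.8,0,0,0,0,0],[0,0,0,0,0,0],[0,0,0,0,0,0],[0,0,0,0,0,0],[0,0,0,0,0,0]])

```text
time: 34.5
position: [541.0, -60.9, 73.0]
tool_rot: [0.0, 0.708, 0.706, -0.0]
force: [-0.1, -0.4, -2.1]
grip_width: 0.622
finger_force: 53.0
```

Emit:
arm_command(deltas=[[0,0,1.5,0,0,0],[0,0,2,0,0,0],[0,0,1.2,0,0,0],[0,0,0.8,0,0,0],[0,0,0.4,0,0,0],[0,0,0.3,0,0,0],[0,0,0.4,0,0,0],[0,0,0,0,0,0],[0,0,0,0,0,0]])

```text
time: 35.4
position: [541.4, -59.5, 7.3]
tool_rot: [0.0, 0.707, 0.707, 0.0]
force: [-0.8, -0.6, -1.6]
grip_width: 0.623
finger_force: 53.0
```

Emit:
arm_command(deltas=[[0,0,0.4,0,0,0],[0,0,0.4,0,0,0],[0,0,0.4,0,0,0],[0,0,0.4,0,0,0],[0,0,0.2,0,0,0],[0,0,0.1,0,0,0],[0,0,0,0,0,0],[0,0,0,0,0,0]])

```text
time: 36.2
position: [540.9, -59.5, -11.0]
tool_rot: [0.0, 0.707, 0.707, -0.0]
force: [-2.9, 0.3, 8.5]
grip_width: 0.62
finger_force: 54.1
```

Emit:
arm_command(deltas=[[0,0,0,0,0,0],[0,0,0,0,0,0],[0,0,0,0,0,0],[0,0,-0.5,0,0,0],[0,0,-1.5,0,0,0],[0,0,-2,0,0,0],[0,0,-2,0,0,0],[0,0,-2,0,0,0],[1,-0.3,-0.6,0,0,0],[2,-0.7,0,0,0,0],[3,-1,0,0,0,0],[3,-1,0,0,0,0]], grip=8.2)

```text
time: 37.4
position: [510.1, 31.8, 73.7]
tool_rot: [-0.0, 0.707, 0.707, -0.0]
force: [0.6, -0.0, -0.4]
grip_width: 0.963
finger_force: 0.0
```

Emit:
arm_command(deltas=[[3,-1,0,0,0,0],[3,-1,0,0,0,0],[3,-1,0,0,0,0],[3,-1,0,0,0,0],[3,-1,0,0,0,0],[3,-1,0,0,0,0],[2.4,-1,0,0,0,0],[1.4,-0.6,0,0,0,0],[0.6,-0.1,0,0,0,0],[0,0,0,0,0,0],[0,0,0,0,0,0]])

```text
time: 38.5
position: [434.3, 253.4, 73.8]
tool_rot: [0.0, 0.707, 0.707, -0.0]
force: [-0.1, -0.2, 0.2]
grip_width: 0.96
finger_force: 0.0
```

```bash
python3 - <<'E'
from h import *
s=env.capture("scene")[:,:,::-1].copy(); t=env.capture("top")[:,:,::-1].copy()
print(env.get_obs()["position"].round(1))
f=lambda im,u,v,r:cv2.resize(np.ascontiguousarray(im[v-r:v+r,u-r:u+r]),(400,400),interpolation=cv2.INTER_CUBIC)
cv2.imwrite("pics/p5.png",np.hstack([f(s,*proj("scene",[541,0,30]).astype(int),50),f(s,*proj("scene",[433,253,60]).astype(int),50)]))
E
```

```text
[434.6 253.1  73.9]
```

View pics/p5.png

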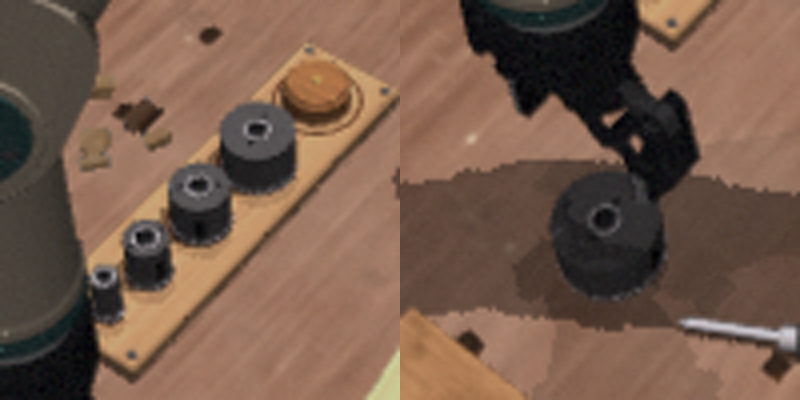

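Saws 1–4 stand flat in order on the board, boss 5 is free, and the gripper straddles saw 5. I descend.

Emit:
arm_command(deltas=[[0.05,0,1.5,0,0,0],[0,0,2,0,0,0],[0,0,2,0,0,0],[0,0,1.5,0,0,0],[0,0,1,0,0,0],[0,0,0.8,0,0,0],[0,0,0.7,0,0,0],[0,0,0.5,0,0,0],[0,0,0.2,0,0,0],[0,0,0,0,0,0],[0,0,0,0,0,0]])

```text
time: 39.7
position: [434.3, 255.1, -27.7]
tool_rot: [0.0, 0.707, 0.707, 0.0]
force: [0.4, -0.7, 0.3]
grip_width: 0.958
finger_force: 0.0
```

Emit:
arm_command(deltas=[[0,0,0,0,0,0],[0,0,0,0,0,0],[0,0,0,0,0,0],[0,0,0,0,0,0],[0,0,0,0,0,0]], grip=5.5, grip_force=60)

```text
time: 40.2
position: [434.5, 255.2, -27.0]
tool_rot: [0.0, 0.707, 0.707, 0.001]
force: [-0.9, -0.8, 7.6]
grip_width: 0.746
finger_force: 64.7
```

Emit:
arm_command(deltas=[[0,0,-1,0,0,0],[0,0,-2,0,0,0],[0,0,-2,0,0,0],[0,0,-2,0,0,0],[0,0,-2,0,0,0],[-1,0.3,-1,0,0,0],[-2,0.6,0,0,0,0],[-3,0.8,0,0,0,0],[-3,0.8,0,0,0,0],[-3,0.8,0,0,0,0],[-3,0.8,0,0,0,0],[-3,0.8,0,0,0,0]])

```text
time: 41.4
position: [482.9, 72.5, 71.9]
tool_rot: [-0.0, 0.707, 0.707, -0.001]
force: [0.6, -0.6, -2.6]
grip_width: 0.741
finger_force: 66.5
```

Emit:
arm_command(deltas=[[-3,0.8,0,0,0,0],[-3,0.8,0,0,0,0],[-3,0.8,0,0,0,0],[-3,0.8,0,0,0,0],[-3,0.8,0,0,0,0],[-2.7,0.8,0,0,0,0],[-2,0.8,0,0,0,0],[-1.2,0.2,0,0,0,0],[0,0,0,0,0,0],[0,0,0,0,0,0],[0,0,0,0,0,0],[0,0,0,0,0,0]])

```text
time: 42.6
position: [540.9, -132.5, 72.1]
tool_rot: [-0.0, 0.706, 0.708, 0.0]
force: [0.2, 0.0, -1.1]
grip_width: 0.742
finger_force: 66.5
```

Emit:
arm_command(deltas=[[0,0,0,0,0,0],[0,0,0,0,0,0]])

```text
time: 42.8
position: [541.2, -133.5, 72.1]
tool_rot: [0.0, 0.707, 0.707, 0.0]
force: [-0.1, -0.4, -1.7]
grip_width: 0.748
finger_force: 66.5
```

Emit:
arm_command(deltas=[[0,0,1.5,0,0,0],[0,0,2,0,0,0],[0,0,1.2,0,0,0],[0,0,0.8,0,0,0],[0,0,0.4,0,0,0],[0,0,0.3,0,0,0],[0,0,0.4,0,0,0],[0,0,0,0,0,0],[0,0,0,0,0,0]])

```text
time: 43.7
position: [541.3, -134.1, 6.3]
tool_rot: [0.0, 0.707, 0.707, 0.0]
force: [-0.6, -0.1, -2.0]
grip_width: 0.743
finger_force: 66.6
```

Emit:
arm_command(deltas=[[0,0,0.4,0,0,0],[0,0,0.4,0,0,0],[0,0,0.4,0,0,0],[0,0,0.4,0,0,0],[0,0,0.2,0,0,0],[0,0,0.1,0,0,0],[0,0,0,0,0,0],[0,0,0,0,0,0]])

```text
time: 44.5
position: [542.0, -134.3, -11.9]
tool_rot: [0.001, 0.707, 0.707, 0.0]
force: [-0.4, -0.7, 8.2]
grip_width: 0.741
finger_force: 67.6
```

Emit:
arm_command(deltas=[[0,0,0,0,0,0],[0,0,0,0,0,0],[0,0,0,0,0,0],[0,0,-0.5,0,0,0],[0,0,-1.5,0,0,0],[0,0,-2,0,0,0],[0,0,-3,0,0,0],[0,0,-3,0,0,0],[-2,-1,-2,0,0,0],[-3,-1,0,0,0,0],[-3,-1,0,0,0,0],[-3,-1,0,0,0,0]], grip=8.5)

```text
time: 45.7
position: [500.6, -245.1, 107.6]
tool_rot: [0.0, 0.707, 0.707, -0.0]
force: [0.3, -1.6, 0.4]
grip_width: 0.992
finger_force: 0.0
```

Emit:
arm_command(deltas=[[-3,-1,0,0,0,0],[-3,-1,0,0,0,0],[-3,-1,0,0,0,0],[-3,-1,0,0,0,0],[-3,0,0,0,0,0],[-2,0,0,0,0,0],[0,0,0,0,0,0],[0,0,0,0,0,0]])

```text
time: 46.5
position: [460.8, -413.2, 106.9]
tool_rot: [-0.001, 0.707, 0.707, 0.0]
force: [-0.8, 0.3, 0.1]
grip_width: 0.995
finger_force: 0.0
```

```bash
python3 - <<'E'
from h import *
s=env.capture("scene")[:,:,::-1].copy(); t=env.capture("top")[:,:,::-1].copy()
print(env.get_obs()["position"].round(1))
f=lambda im,u,v,r:cv2.resize(np.ascontiguousarray(im[v-r:v+r,u-r:u+r]),(400,400),interpolation=cv2.INTER_CUBIC)
cv2.imwrite("pics/fin.png",np.hstack([f(s,*proj("scene",[541,-15,30]).astype(int),55),f(t,*proj("top",[541,-20,30]).astype(int),55)]))
for i,y,r in((1,101,7),(2,59,9),(3,5.5,11),(4,-59,13),(5,-134.5,15)):
  try:
    a=[blob(im,proj(n,[541.5,y,55]),r,lambda h:(h[...,1]<75)&(h[...,2]>th))[0] for n,im,th in(("scene",s,60),("top",t,85))]
    print(i,tri(a[1],a[0])[0].round(1))
  except Exception as e: print(i,"hidden")
E
```

```text
[ 461.5 -412.   107. ]
1 [539.8  97.8  51.8]
2 [538.1  58.6  54.3]
3 [537.7   3.9  55.5]
4 [537.6 -58.7  56.2]
5 [ 538.3 -133.5   56.8]
```

View pics/fin.png

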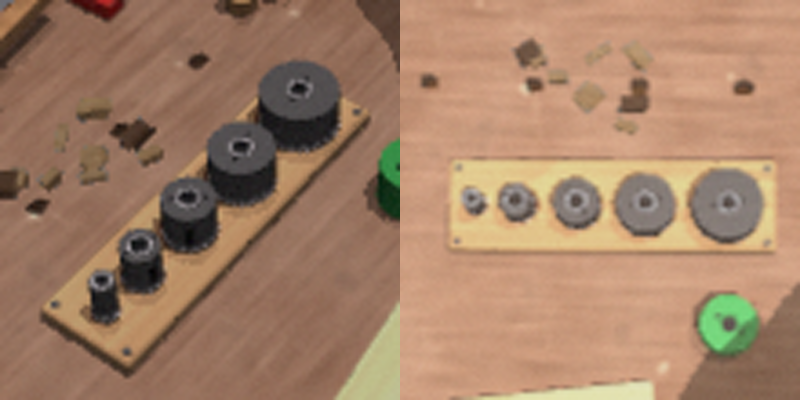

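All five stand flat in order, with measured tops at 52–57 mm against 55 expected, and the robot is clear. I hand in.

```bash
python3 -c "
from bench import env
print(env.sign_off())"
```

```text
the job is handed in; nothing more can be done
None
```

All five hole saws stand flat on the board, teeth down on their own bosses, smallest to largest; the job was handed in after about 47 s of robot time, with the arm clear of everything.

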